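# Line up the stain samples from light to dark

## Task

Line up the four wood-stain samples on the grey board in order of shade, from the lightest at the white-dot end to the darkest at the black-dot end. Put one sample on each blue tape mark, flat with its panel side up, centred on the mark and square to it with its length across the board. Leave the green stain tin standing where it is.

Things in the scene. Friction and masses are not known exactly. Their poses are not given: they have to be found in the camera images.
- sample_pale: loose wood-finish sample, palest, creamy off-white (1st, lightest), shaped like a little raised-panel drawer front: a block 80 mm long (its x), 40 mm wide (its y), 21 mm thick, with a raised field 54 x 19 mm on top reaching 26 mm; about 60 g. Lies flat on the bench, field up. Origin: centre of its underside; z up. All four have the same size. Grip across the 40 mm width.
- sample_honey: loose wood-finish sample, golden-yellow honey-coloured (2nd lightest), shaped like a little raised-panel drawer front: a block 80 mm long (its x), 40 mm wide (its y), 21 mm thick, with a raised field 54 x 19 mm on top reaching 26 mm; about 60 g. Lies flat on the bench, field up. Origin: centre of its underside; z up. All four have the same size. Grip across the 40 mm width.
- sample_brown: loose wood-finish sample, dark reddish-brown (3rd lightest), shaped like a little raised-panel drawer front: a block 80 mm long (its x), 40 mm wide (its y), 21 mm thick, with a raised field 54 x 19 mm on top reaching 26 mm; about 60 g. Lies flat on the bench, field up. Origin: centre of its underside; z up. All four have the same size. Grip across the 40 mm width.
- sample_black: loose wood-finish sample, near-black (4th, darkest), shaped like a little raised-panel drawer front: a block 80 mm long (its x), 40 mm wide (its y), 21 mm thick, with a raised field 54 x 19 mm on top reaching 26 mm; about 60 g. Lies flat on the bench, field up. Origin: centre of its underside; z up. All four have the same size. Grip across the 40 mm width.
- mark_a: flat blue tape mark, 92 mm (its x, across the board) by 50 mm (its y, along the row), first counted from the robot's left (+y) end of the row; one of four identical marks about 88 mm apart on a fixed grey board 100 x 400 mm whose top is 12 mm above the bench. Origin: centre of the mark, at the level of the board's top, on which a sample's underside rests; z up. The board may stand turned a little, the marks with it.
- mark_b: flat blue tape mark, 92 mm (its x, across the board) by 50 mm (its y, along the row), second from the left; one of four identical marks about 88 mm apart on a fixed grey board 100 x 400 mm whose top is 12 mm above the bench. Origin: centre of the mark, at the level of the board's top, on which a sample's underside rests; z up. The board may stand turned a little, the marks with it.
- mark_c: flat blue tape mark, 92 mm (its x, across the board) by 50 mm (its y, along the row), third from the left; one of four identical marks about 88 mm apart on a fixed grey board 100 x 400 mm whose top is 12 mm above the bench. Origin: centre of the mark, at the level of the board's top, on which a sample's underside rests; z up. The board may stand turned a little, the marks with it.
- mark_d: flat blue tape mark, 92 mm (its x, across the board) by 50 mm (its y, along the row), fourth from the left, at the robot's right (-y) end; one of four identical marks about 88 mm apart on a fixed grey board 100 x 400 mm whose top is 12 mm above the bench. Origin: centre of the mark, at the level of the board's top, on which a sample's underside rests; z up. The board may stand turned a little, the marks with it.
- white_dot: flat white dot, 28 mm across, stuck on one end of the board, about 47 mm beyond the outermost mark, on the row's centre line: the light end. A like black dot marks the other end, the dark end. Which end is which changes from start to start. Origin: its centre, at the level of the board's top.
- stain_tin: bystander: closed green stain tin, 60 mm across, 60 mm tall, standing off one end of the board (a blue tape roll, 80 mm across and 24 mm high, lies off the other end), to be left alone. Origin: centre of its underside.
Not all that is in view belongs to the job. There is more than one size of the sample_honey; the one meant has the size given above.

How it is judged:
At the end, for the whole second after the job is handed in: Lightest to darkest from the white dot, one sample per mark: within 12 mm of its centre, length within 0.2 rad of the mark's length (either way round), flat on the board (-4 to +5 mm, tilt under 0.1 rad), panel up, released and at rest (((horizontal distance between white_dot and mark_a below 0.1 m and horizontal distance between sample_pale and mark_a below 0.012 m and z of sample_pale in the frame of mark_a between -0.004 and 0.005 m and angle between the x axis of sample_pale and the x axis of mark_a, either way round below 0.2 rad and horizontal distance between sample_honey and mark_b below 0.012 m and z of sample_honey in the frame of mark_b between -0.004 and 0.005 m and angle between the x axis of sample_honey and the x axis of mark_b, either way round below 0.2 rad and horizontal distance between sample_brown and mark_c below 0.012 m and z of sample_brown in the frame of mark_c between -0.004 and 0.005 m and angle between the x axis of sample_brown and the x axis of mark_c, either way round below 0.2 rad and horizontal distance between sample_black and mark_d below 0.012 m and z of sample_black in the frame of mark_d between -0.004 and 0.005 m and angle between the x axis of sample_black and the x axis of mark_d, either way round below 0.2 rad) or (horizontal distance between white_dot and mark_d below 0.1 m and horizontal distance between sample_pale and mark_d below 0.012 m and z of sample_pale in the frame of mark_d between -0.004 and 0.005 m and angle between the x axis of sample_pale and the x axis of mark_d, either way round below 0.2 rad and horizontal distance between sample_honey and mark_c below 0.012 m and z of sample_honey in the frame of mark_c between -0.004 and 0.005 m and angle between the x axis of sample_honey and the x axis of mark_c, either way round below 0.2 rad and horizontal distance between sample_brown and mark_b below 0.012 m and z of sample_brown in the frame of mark_b between -0.004 and 0.005 m and angle between the x axis of sample_brown and the x axis of mark_b, either way round below 0.2 rad and horizontal distance between sample_black and mark_a below 0.012 m and z of sample_black in the frame of mark_a between -0.004 and 0.005 m and angle between the x axis of sample_black and the x axis of mark_a, either way round below 0.2 rad)) and angle between each of sample_pale, sample_honey, sample_brown, sample_black's own z axis and vertical below 0.1 rad and linear speed of each of sample_pale, sample_honey, sample_brown, sample_black below 0.02 m/s and angular speed of each of sample_pale, sample_honey, sample_brown, sample_black below 0.2 rad/s); the robot touches nothing.
It fails at once if the stain tin is moved more than 20 mm or tipped (distance of stain_tin from where it was at the start of the episode above 0.02 m or angle between stain_tin's own z axis and vertical above 0.2 rad).
It also fails if it takes over 104 s, if anything falls off the work surface, if the arm or the gripper's body presses on something with over 40 N, if the wrist force passes 120 N, or if a joint passes its speed limit or range.

## Robot

A 7-joint arm with a two-finger parallel gripper is mounted at the origin on the work surface. World frame = base frame: x ahead of the robot, y to its left, z up, the work surface at z = 0. Lengths are in m, angles in rad, forces in N, time in s.
With the tool pointing down it reaches from about 0.4 to 0.85 m from the base axis. Payload 4.5 kg.
Tool frame: the origin (TCP) lies at the very end of the fingers, on their centre line; the grasp point (between the pads) lies 19 mm behind it; x points along the fingers, y is the direction in which the jaws open and shut, and the axes are right-handed (so a half turn about x gives the same grasp; the last joint's range is limited). The gripper opens to 88 mm and grips with 3 to 60 N. Pads are 18 mm wide; open, the fingers measure 123 mm over their backs; the gripper's body (75 mm by 187 mm) begins 45 mm behind the grasp point.
Start: joints at [1.376, 0.689, -0.195, 1.565, 0.157, 0.902, -0.215], TCP at [0.142, -0.609, 0.201] pointing down, gripper open.
Joint ranges: [-3.01, 3.01], [-0.46, 2.08], [-1.47, 1.51], [0.13, 2.56], [-1, 4.14], [0.04, 2.09], [-2.66, 2.66]. Speed limits (rad/s): [2.57, 2.57, 3.14, 3.14, 3.14, 3.14, 3.14].

## Interface

Orientations are given as a 3x3 rotation matrix whose columns are the frame's x, y, z axes.
In Python, from cell import arm, optics gives the robot as it stands. The module is installed in compiled form; this text tells all that it offers.
- The arm moves only by the tool apply_moves, never from a script. Its argument "increments" is one flat list of numbers, 5 for each row, row after row: the shift along the tool's x, y, z in mm, then the turn about the tool's x in degrees, then the finger opening in mm, from 0 to 88.1. A call has 1 to 10 rows; each row shifts and turns the commanded pose from where the row before left it, along the tool's axes as they then stand; what a row does not reach is not made up. A row lasts 1/12 s, in which the tool goes at most 41.7 mm and 7.16 degrees, less where a joint would pass 70% of its speed; a pose out of reach is approached as far as the arm can. A call is refused whole if a number of a shift passes 41.7 or a number of a turn 7.16, either way. A call with a gripper value outside its range is refused whole. The fingers move at their own pace and stop on an object; "newtons" is the grip in N (left out, the last holds). Time passes only in rows, so rows that do not move let the fingers close. It gives the time, the measured TCP pose, the force and the opening at its end, in the units of the state.
- arm.sense(): the state, without advancing time (a new reading comes with each control period).
- optics.get_image(name): name is "side" or "top"; returns (picture, depth): 384x512x3 uint8, red, green, blue; 384x512 float32, m along the optical axis (not along the pixel's ray), 0 where there is no reading.
- optics.calibration(name): a dict with "mtx" (3x3 intrinsics, pixels), "dist_coeffs" ([k1, k2, p1, p2, k3] as OpenCV has them; the pictures are not rectified), "extrinsics" (4x4, takes a point from camera to world coordinates). Camera axes: x right, y up, looking along -z (the intrinsics and any distortion apply to the point x, -y, -z); pixel columns grow to the right and rows downward; lengths in m; the calibration is good to about 2 mm. A picture is of the moment at which its call begins. calibration takes no time and is no camera call.
- arm.sign_off(): hands the job in, once; it reports no verdict.
The state is a dict: "time": time; "joint_pos": joint angles; "dq": joint speeds; "tau": joint torques, N m; "eef_pos": TCP position; "eef_rot": TCP orientation; "ft_force": force on the tool from outside, world axes, zero at the start; "torque": the same for the moment, N m; "width": finger opening in m.
Only numpy, scipy, OpenCV 4.12 (cv2) and the standard library are available. Lean on these libraries where they do the work, as an engineer would, in place of code of your own. Each camera call takes 0.05 s, during which the arm holds its last target.

## Working session

There is one attempt and no reset: what is moved stays moved. The work goes in short steps, Python scripts to look and compute and a tool call to move; the robot and the scene stay as the last step left them, time stands still between calls to the robot, and variables do not carry over. Pictures are saved under pics/ and viewed, and the job is handed in when it is done.

Besides the shell and the picture viewer there is one more tool, called after "Request:" in YAML: its name, and indented under it one key for each argument. apply_moves: Moves the arm, as the interface text tells. Its arguments: {"type":"object","properties":{"increments":{"type":"array"},"newtons":{"type":"number"}},"required":["increments"]}

```bash
mkdir -p pics
python3 - <<'E'
from cell import arm, optics
import cv2,numpy as np
s=arm.sense()
for k,v in s.items(): print(k,np.round(v,3).tolist())
for n in("top","side"):
    im,d=optics.get_image(n); cv2.imwrite(f"pics/{n}0.png",im[:,:,::-1]); np.save(f"{n}0.npy",d); 
    c=optics.calibration(n); print(n,{k:np.round(v,4).tolist() for k,v in c.items()})
E
```

```text
time 0.0
joint_pos [1.376, 0.69, -0.194, 1.566, 0.157, 0.903, -0.215]
dq [0.003, 0.001, 0.001, 0.002, -0.0, -0.0, -0.001]
tau [0.0, -52.756, -1.267, -15.343, -0.053, 0.006, 0.0]
eef_pos [0.142, -0.608, 0.2]
eef_rot [[-0.001, 0.227, -0.974], [0.002, -0.974, -0.227], [-1.0, -0.002, 0.0]]
ft_force [-0.284, -1.161, -0.323]
torque [0.052, 0.018, 0.008]
width 0.088
top {'mtx': [[374.3786, 0.0, 252.9287], [0.0, 374.3786, 195.2373], [0.0, 0.0, 1.0]], 'dist_coeffs': [-0.1207, 0.0, 0.0, 0.0, 0.0], 'extrinsics': [[0.0112, 0.9981, -0.0599, 0.4749], [-0.9999, 0.0117, 0.0072, 0.0039], [0.0079, 0.0598, 0.9982, 0.8314], [0.0, 0.0, 0.0, 1.0]]}
side {'mtx': [[383.9435, 0.0, 261.3243], [0.0, 383.9435, 193.5325], [0.0, 0.0, 1.0]], 'dist_coeffs': [-0.0842, 0.0, 0.0, 0.0, 0.0], 'extrinsics': [[-0.9637, 0.1881, -0.1897, 0.3658], [-0.2671, -0.6856, 0.6772, 0.5456], [-0.0027, 0.7033, 0.7109, 0.5963], [0.0, 0.0, 0.0, 1.0]]}
```

View pics/top0.png

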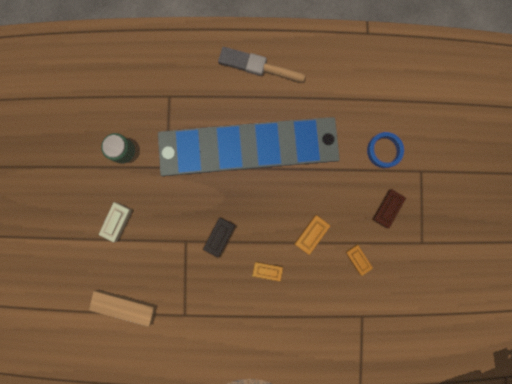

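View pics/side0.png

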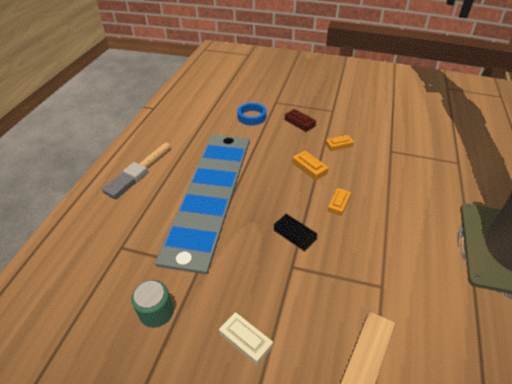

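The top view shows the board with the white dot at (168,152), which is the left (+y) end, and the black dot at (328,139). So pale goes on a, honey on b, brown on c and black on d.

Candidates in the top view:
- **Pale:** (115,222). The plain wood strip at (122,308) could be mistaken for it.
- **Honey:** (313,235) is the large one. (268,272) and (360,261) are smaller copies.
- **Brown:** (389,209).
- **Black:** (220,237).
- **Tin:** (117,147).

Next I measure them.

```bash
cat > h.py <<'E'
from cell import arm, optics
import cv2,numpy as np
C={n:optics.calibration(n) for n in("top","side")}
def ray(n,px,z):
    c=C[n];u=cv2.undistortPoints(np.float64(px).reshape(-1,1,2),np.array(c["mtx"]),np.array(c["dist_coeffs"])).reshape(-1,2)
    d=np.c_[u[:,0],-u[:,1],-np.ones(len(u))]; E=np.array(c["extrinsics"]); w=d@E[:3,:3].T; o=E[:3,3]
    t=(z-o[2])/w[:,2]; return o+w*t[:,None]
def seg(n,im,seed,z,thr,r=40):
    """colour-near-seed blob -> rectangle on plane z"""
    lab=cv2.cvtColor(im,cv2.COLOR_RGB2LAB).astype(int)
    x,y=seed; ref=np.median(lab[y-2:y+3,x-2:x+3].reshape(-1,3),0)
    m=(np.linalg.norm((lab-ref)*[0.6,1,1],axis=2)<thr).astype(np.uint8)
    k=np.zeros_like(m);k[max(0,y-r):y+r,max(0,x-r):x+r]=1;m*=k
    m=cv2.morphologyEx(m,cv2.MORPH_CLOSE,np.ones((3,3)))
    _,L,st,ce=cv2.connectedComponentsWithStats(m)
    b=(L==L[y,x]).astype(np.uint8)
    ct=max(cv2.findContours(b,cv2.RETR_EXTERNAL,cv2.CHAIN_APPROX_NONE)[0],key=cv2.contourArea)
    P=ray(n,ct.reshape(-1,2),z)[:,:2]
    (cx,cy),(w,h),a=cv2.minAreaRect((P*1000).astype(np.float32))
    px=1000*0.8/375
    if w<h: a+=90;w,h=h,w
    return (round(cx,1),round(cy,1)),round(w+px,1),round(h+px,1),round((a+90)%180-90,1),ct
E
python3 - <<'E'
from h import *
im=cv2.imread("pics/top0.png")[:,:,::-1].copy()
v=cv2.resize(im,None,fx=1,fy=1)
for nm,s,z,t in [("pale",(115,222),.021,45),("honey",(313,235),.021,28),("brown",(389,209),.021,12),("black",(220,237),.021,14),("h2",(268,272),.016,28),("h3",(360,261),.016,28),
 ("ma",(189,150),.012,35),("mb",(230,147),.012,35),("mc",(268,145),.012,35),("md",(306,142),.012,35),("white",(168,152),.012,45),("bdot",(328,139),.012,20)]:
    r=seg("top",im,s,z,t); print(nm,r[:4]); cv2.drawContours(v,[r[4]],-1,(255,0,255),1)
cv2.imwrite("pics/seg0.png",cv2.resize(v[110:290,80:420],None,fx=2.3,fy=2.3,interpolation=0)[:,:,::-1])
d=np.load("top0.npy"); print(d[237,220],d[237,240],d[209,389],d[209,415])
print(ray("top",[[117,147]],.06))
E
```

```text
pale ((461.5, 303.7), 83.7, 44.2, -24.7)
honey ((439.6, -131.6), 83.6, 43.1, -35.5)
brown ((498.1, -302.0), 84.0, 45.9, -30.7)
black ((432.8, 68.9), 83.7, 46.2, -28.7)
h2 ((358.7, -35.2), 65.8, 34.5, 80.1)
h3 ((384.3, -238.2), 66.7, 37.1, 33.1)
ma ((621.7, 143.0), 99.5, 58.6, 5.4)
mb ((630.4, 52.0), 99.3, 59.2, 5.5)
mc ((638.7, -33.1), 99.3, 59.5, 5.7)
md ((647.3, -119.5), 99.2, 58.1, 5.5)
white ((618.2, 187.8), 33.7, 33.6, -89.6)
bdot ((653.0, -167.2), 27.3, 27.0, -0.6)
0.7995716 0.8271203 0.8075518 0.8355015
[[0.62002689 0.28676463 0.06      ]]
```

View pics/seg0.png

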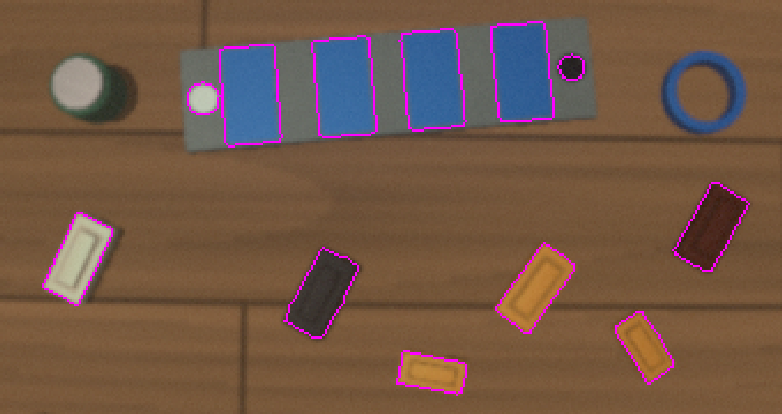

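Only the large honey measures about 80x40 mm; the two copies are about 64x32. The contours in the crop fit all four samples, so the choice holds. I'll start with brown, going to mark c.

```bash
cat > go.py <<'E'
import sys
from h import *
x,y,z,jaw=map(float,sys.argv[1:5])
s=arm.sense();R=np.array(s["eef_rot"]);p=np.array(s["eef_pos"])*1000
cur=np.degrees(np.arctan2(R[1,1],R[0,1])); turn=(cur-jaw+90)%180-90
a=np.radians(cur-turn) if len(sys.argv)>5 else np.radians(jaw)
Y=np.array([np.cos(a),np.sin(a),0]);X=np.array([0,0,-1.]);Z=np.cross(X,Y)
if abs((cur-jaw+180)%360-180)>90: Y,Z=-Y,-Z
d=np.array([x,y,z])-p
print("t",round(s["time"],2),"p",p.round(1),"jaw",cur.round(1),"tilt",np.round(R[:2,0],3),"w",round(s["width"]*1000,1),"F",np.round(s["ft_force"],1),"q",np.round(s["joint_pos"],2))
print("turn",round(turn,1),"then shift after the turn",(d@X).round(1),(d@Y).round(1),(d@Z).round(1))
E
python3 go.py 498 -302 100 -120.7
```

```text
t 0.1 p [ 141.6 -608.1  199.8] jaw -76.9 tilt [-0.     0.002] w 87.8 F [ 0.4 -0.1 -0.7] q [ 1.38  0.69 -0.19  1.57  0.16  0.9  -0.22]
turn 43.8 then shift after the turn 99.8 -445.2 -150.2
```

Request:
apply_moves:
  increments: [0, 0, 0, 6.2, 88, 0, 0, 0, 6.2, 88, 0, 0, 0, 6.2, 88, 0, 0, 0, 6.2, 88, 0, 0, 0, 6.2, 88, 0, 0, 0, 6.2, 88, 0, 0, 0, 6.5, 88, 0, 0, 0, 0, 88]
  newtons: 20

```text
time: 0.77
eef_pos: [0.1419, -0.6083, 0.2001]
eef_rot: [[-0.001, -0.511, -0.86], [0.001, -0.86, 0.511], [-1.0, -0.0, 0.001]]
ft_force: [0.3, -1.4, -0.1]
width: 0.088
```

```bash
python3 go.py 498 -302 100 -120.7
```

```text
t 0.77 p [ 141.9 -608.3  200.1] jaw -120.7 tilt [-0.001  0.001] w 88.0 F [ 0.3 -1.4 -0.1] q [ 1.25  0.69  0.03  1.57 -0.02  0.88 -0.82]
turn -0.0 then shift after the turn 100.1 -445.2 -149.8
```

Request:
apply_moves:
  increments: [0, -30, -10, 0, 88, 0, -30, -10, 0, 88, 0, -30, -10, 0, 88, 0, -30, -10, 0, 88, 0, -30, -10, 0, 88, 0, -30, -10, 0, 88, 0, -30, -10, 0, 88, 0, -30, -10, 0, 88, 0, -30, -10, 0, 88, 0, -30, -10, 0, 88]

```text
time: 1.6
eef_pos: [0.3814, -0.4001, 0.2004]
eef_rot: [[-0.0, -0.506, -0.863], [0.0, -0.863, 0.506], [-1.0, -0.0, 0.0]]
ft_force: [0.9, -0.9, -1.1]
width: 0.0879
```

Request:
apply_moves:
  increments: [10, -30, -10, 0, 88, 20, -30, -10, 0, 88, 20, -30, -10, 0, 88, 20, -30, -10, 0, 88, 20, -25, -10, 0, 88, 10, 0, 0, 0, 88, 0, 0, 0, 0, 88]

```text
time: 2.18
eef_pos: [0.4971, -0.299, 0.0979]
eef_rot: [[-0.004, -0.503, -0.864], [0.003, -0.864, 0.503], [-1.0, -0.001, 0.005]]
ft_force: [-0.4, -0.8, 0.2]
width: 0.0881
```

```bash
python3 go.py 498 -302 100 -120.7
python3 - <<'E'
from h import *
for n in("top","side"):
    im,d=optics.get_image(n); cv2.imwrite(f"pics/{n}1.png",im[:,:,::-1])
a=cv2.imread("pics/top1.png")[100:292,256:512];b=cv2.imread("pics/side1.png")[0:192,200:456]
cv2.imwrite("pics/c1.png",cv2.resize(np.vstack([a,b]),None,fx=1.5,fy=1.5))
E
```

```text
t 2.18 p [ 497.1 -299.    97.9] jaw -120.2 tilt [-0.004  0.003] w 88.1 F [-0.4 -0.8  0.2] q [ 0.42  0.77  0.07  1.8  -0.09  0.58 -1.55]
turn 0.5 then shift after the turn -2.1 2.2 -2.3
```

View pics/c1.png

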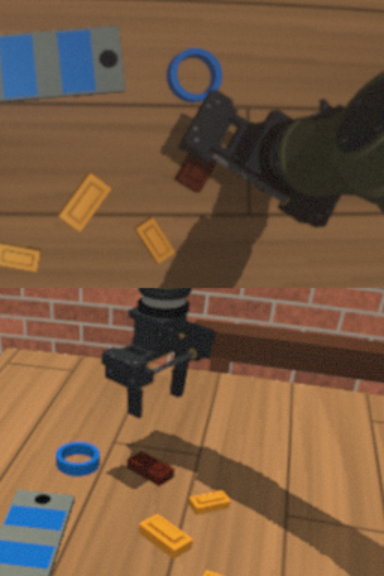

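The fingers straddle the brown sample along its width. Now I descend.

Request:
apply_moves:
  increments: [0, 2, -2, 0.5, 80, 0, 0, 0, 0, 70, 15, 0, 0, 0, 70, 20, 0, 0, 0, 70, 20, 0, 0, 0, 70, 20, 0, 0, 0, 70, 10, 0, 0, 0, 70, 5, 0, 0, 0, 70, 0, 0, 0, 0, 70]

```text
time: 3.03
eef_pos: [0.4976, -0.3052, 0.0103]
eef_rot: [[-0.001, -0.517, -0.856], [0.0, -0.856, 0.517], [-1.0, 0.0, 0.001]]
ft_force: [-0.3, 0.4, -0.2]
width: 0.0697
```

```bash
python3 go.py 498 -302 4 -120.7
```

```text
t 3.03 p [ 497.6 -305.2   10.3] jaw -121.1 tilt [-0.001  0.   ] w 69.7 F [-0.3  0.4 -0.2] q [ 0.44  0.92  0.05  1.82 -0.1   0.41 -1.55]
turn -0.4 then shift after the turn 6.3 -3.0 1.3
```

Request:
apply_moves:
  increments: [4, -3, 1, -0.4, 70, 2, 0, 0, 0, 70, 0, 0, 0, 0, 50, 0, 0, 0, 0, 40, 0, 0, 0, 0, 30, 0, 0, 0, 0, 30, 0, 0, 0, 0, 30, 0, 0, 0, 0, 30, 0, 0, 0, 0, 30]
  newtons: 20

```text
time: 3.78
eef_pos: [0.4988, -0.3017, 0.0046]
eef_rot: [[0.0, -0.51, -0.86], [-0.0, -0.86, 0.51], [-1.0, 0.0, -0.0]]
ft_force: [-0.7, 0.1, -0.4]
width: 0.0302
```

```bash
python3 go.py 498 -302 90 -84.5
```

```text
t 3.78 p [ 498.8 -301.7    4.6] jaw -120.7 tilt [ 0. -0.] w 30.2 F [-0.7  0.1 -0.4] q [ 0.44  0.92  0.05  1.83 -0.1   0.39 -1.55]
turn -36.2 then shift after the turn -85.4 0.2 0.8
```

The opening is 30 mm, not 40, so something is off. I'll look before lifting.

```bash
python3 - <<'E'
from h import *
for n in("top","side"):
    im,d=optics.get_image(n); cv2.imwrite(f"pics/{n}2.png",im[:,:,::-1])
a=cv2.imread("pics/top2.png")[150:278,320:448];b=cv2.imread("pics/side2.png")[50:178,240:368]
cv2.imwrite("pics/c2.png",cv2.resize(np.hstack([a,b]),None,fx=3,fy=3))
E
python3 go.py 498 -302 90 -84.5
```

```text
t 3.88 p [ 498.7 -301.7    4.5] jaw -120.7 tilt [ 0. -0.] w 30.1 F [-0.2  0.  -0.4] q [ 0.44  0.92  0.05  1.83 -0.1   0.39 -1.55]
turn -36.2 then shift after the turn -85.5 0.3 0.8
```

View pics/c2.png

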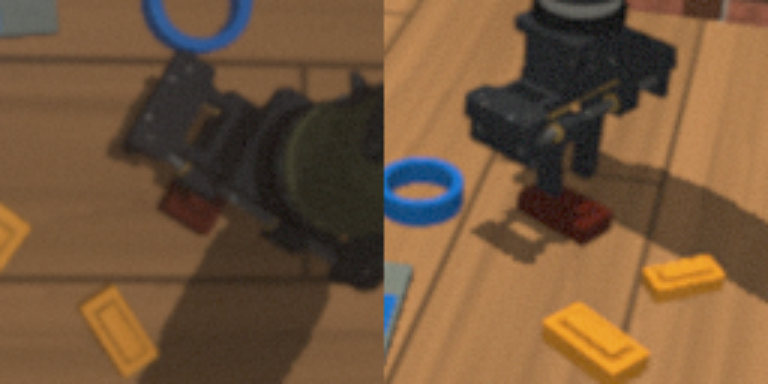

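Run:
```python
from h import *
im=cv2.imread("pics/side0.png")[:,:,::-1].copy()
for nm,s,z,t in [("pale",(240,330),.021,45),("honey",(310,163),.021,28),("brown",(300,119),.021,14),("black",(295,232),.021,14),
 ("ma",(190,239),.012,35),("mb",(205,205),.012,35),("mc",(214,177),.012,35),("md",(223,154),.012,35),("white",(183,258),.012,45)]:
    r=seg("side",im,s,z,t); print(nm,r[:4])
d=np.load("side0.npy");dt=np.load("top0.npy")
# points from depth
def pt(n,d,px):
    c=C[n];u=cv2.undistortPoints(np.float64([[px]]),np.array(c["mtx"]),np.array(c["dist_coeffs"])).reshape(2)
    D=d[px[1],px[0]];E=np.array(c["extrinsics"]);return (E@[u[0]*D,-u[1]*D,-D,1])[:3].round(4)
print(pt("side",d,(300,117)),pt("side",d,(340,180)),pt("side",d,(240,335)),pt("top",dt,(389,209)),pt("top",dt,(115,222)),pt("top",dt,(350,209)))
```

```text
pale ((460.7, 303.8), 83.8, 44.5, -23.9)
honey ((438.7, -131.2), 84.7, 44.8, -35.2)
brown ((495.3, -290.5), 90.9, 57.0, -31.5)
black ((430.9, 78.2), 82.1, 49.1, -26.3)
ma ((621.0, 142.6), 95.1, 53.6, 5.7)
mb ((629.9, 51.3), 94.8, 53.4, 5.6)
mc ((638.2, -33.8), 95.4, 53.4, 5.3)
md ((646.8, -120.2), 95.0, 54.1, 5.9)
white ((616.9, 187.3), 32.5, 31.3, 15.8)
[ 0.4952 -0.2928  0.028 ] [ 3.642e-01 -1.112e-01  1.000e-04] [0.4677 0.3071 0.0255] [ 0.4965 -0.3007  0.0258] [0.4614 0.2976 0.0265] [ 4.965e-01 -2.202e-01 -1.000e-04]
```

```bash
python3 - <<'E'
from h import *
for n in("side","top"):
    im,d=optics.get_image(n)
    c=C[n];H,W=d.shape
    uv=np.stack(np.meshgrid(np.arange(W),np.arange(H)),-1).reshape(-1,1,2).astype(float)
    u=cv2.undistortPoints(uv,np.array(c["mtx"]),np.array(c["dist_coeffs"])).reshape(H,W,2)
    E=np.array(c["extrinsics"]);P=np.stack([u[...,0]*d,-u[...,1]*d,-d],-1)@E[:3,:3].T+E[:3,3]
    np.save(f"P_{n}.npy",P)
    if n=="side":
        for v in range(88,134,3): print(v,[(uu,*(P[v,uu]*1000).round().astype(int)) for uu in range(414-4,446,4)]) if 0 else None
        ys,xs=np.mgrid[84:136,410:450]
        # print profile along columns of the fingers (crop px/3+240 , /3+50)
        for uu in (423,425,433,437):
            print(uu,[(v,*(P[v,uu]*1000).round().astype(int).tolist(),im[v,uu].tolist()) for v in range(92,130,3)])
E
python3 - <<'E'
E
```

```text
423 [(92, 167, -568, 2, [177, 126, 80]), (95, 167, -554, -1, [182, 132, 84]), (98, 167, -539, -2, [184, 133, 82]), (101, 168, -519, -1, [192, 138, 87]), (104, 168, -504, -2, [189, 135, 83]), (107, 170, -483, 0, [193, 139, 85]), (110, 169, -472, -3, [196, 142, 90]), (113, 170, -453, -1, [191, 135, 84]), (116, 171, -435, 0, [194, 139, 89]), (119, 171, -420, 0, [193, 137, 87]), (122, 172, -404, 0, [194, 137, 86]), (125, 172, -392, -1, [191, 137, 86]), (128, 173, -376, -1, [191, 136, 88])]
425 [(92, 161, -572, 0, [176, 128, 81]), (95, 161, -555, 0, [179, 129, 83]), (98, 161, -539, -2, [175, 125, 79]), (101, 163, -519, 0, [171, 120, 73]), (104, 163, -503, -1, [187, 131, 83]), (107, 164, -485, 0, [191, 139, 86]), (110, 164, -473, -2, [192, 139, 85]), (113, 165, -455, -1, [198, 141, 89]), (116, 165, -440, -2, [195, 141, 88]), (119, 166, -422, 0, [199, 141, 91]), (122, 167, -405, 1, [192, 137, 84]), (125, 167, -392, -1, [193, 138, 87]), (128, 168, -377, 0, [193, 140, 87])]
433 [(92, 135, -585, -2, [179, 128, 81]), (95, 137, -562, 0, [175, 124, 77]), (98, 138, -547, -2, [169, 121, 75]), (101,
[... 163 characters left out ...]
-1, [170, 121, 75]), (116, 143, -445, -1, [172, 126, 80]), (119, 143, -430, -1, [170, 124, 80]), (122, 144, -416, -2, [167, 123, 76]), (125, 145, -398, 0, [170, 123, 77]), (128, 146, -382, 1, [170, 122, 79])]
437 [(92, 124, -587, -1, [178, 127, 79]), (95, 125, -565, 1, [182, 127, 80]), (98, 126, -550, -1, [180, 130, 83]), (101, 127, -532, -1, [179, 126, 80]), (104, 128, -514, 0, [179, 129, 80]), (107, 128, -499, -2, [177, 127, 81]), (110, 130, -478, 1, [177, 128, 81]), (113, 130, -466, -2, [174, 124, 79]), (116, 132, -448, -1, [173, 125, 78]), (119, 132, -436, -3, [170, 124, 76]), (122, 133, -417, -1, [167, 121, 77]), (125, 133, -406, -3, [165, 116, 72]), (128, 135, -387, 0, [166, 122, 76])]
```

Run:
```python
from h import *
P=np.load("P_side.npy")
for uu in (293,296,299,302,305,308,311):
    print(uu,[(v,*(P[v,uu]*1000).round().astype(int).tolist()) for v in range(88,130,3)])
```

```text
293 [(88, 506, -225, 149), (91, 505, -223, 142), (94, 511, -259, 113), (97, 506, -234, 120), (100, 513, -274, 87), (103, 513, -275, 78), (106, 513, -279, 67), (109, 512, -276, 60), (112, 512, -279, 49), (115, 517, -309, 20), (118, 514, -294, 21), (121, 513, -295, 11), (124, 512, -292, 3), (127, 511, -285, -2)]
296 [(88, 504, -253, 133), (91, 504, -255, 125), (94, 501, -244, 123), (97, 502, -252, 110), (100, 505, -269, 91), (103, 504, -270, 82), (106, 504, -271, 73), (109, 504, -272, 64), (112, 503, -271, 56), (115, 508, -303, 25), (118, 506, -295, 22), (121, 504, -287, 17), (124, 504, -289, 7), (127, 502, -284, 1)]
299 [(88, 498, -260, 131), (91, 496, -249, 129), (94, 495, -246, 123), (97, 494, -248, 114), (100, 499, -279, 87), (103, 499, -282, 76), (106, 498, -282, 67), (109, 498, -284, 57), (112, 498, -286, 47), (115, 500, -305, 26), (118, 498, -298, 21), (121, 496, -286, 20), (124, 494, -280, 14), (127, 494, -282, 4)]
302 [(88, 491, -264, 129), (91, 489, -251, 129), (94, 488, -248, 123), (97, 488, -251, 113), (100, 514, -426, -3), (103, 511, -410, -3), (106, 496, -321, 44), (109, 
[... 372 characters left out ...]
18, 482, -297, 25), (121, 480, -288, 21), (124, 478, -275, 21), (127, 477, -274, 13)]
308 [(88, 480, -281, 122), (91, 484, -318, 93), (94, 483, -316, 85), (97, 482, -312, 78), (100, 481, -312, 70), (103, 480, -309, 63), (106, 479, -309, 54), (109, 488, -380, 0), (112, 485, -365, 0), (115, 478, -315, 23), (118, 475, -299, 24), (121, 473, -290, 21), (124, 470, -277, 22), (127, 469, -274, 14)]
311 [(88, 476, -313, 105), (91, 476, -317, 94), (94, 476, -319, 84), (97, 475, -319, 76), (100, 474, -321, 65), (103, 473, -317, 60), (106, 473, -323, 47), (109, 480, -384, -2), (112, 477, -367, 0), (115, 474, -350, 1), (118, 468, -308, 20), (121, 465, -291, 22), (124, 464, -284, 18), (127, 463, -283, 9)]
```

```bash
python3 - <<'E'
from h import *
for z in (.09,.1,.12,.14,.15): print(z,ray("side",[[290,85],[319,73]],z).round(3).tolist())
im,d=optics.get_image("side"); cv2.imwrite("pics/s3.png",cv2.resize(im[70:140,265:345],None,fx=7,fy=7,interpolation=cv2.INTER_NEAREST)[:,:,::-1])
E
python3 go.py 498 -302 90 -84.5
```

```text
0.09 [[0.535, -0.339, 0.09], [0.473, -0.424, 0.09]]
0.1 [[0.532, -0.322, 0.1], [0.471, -0.405, 0.1]]
0.12 [[0.525, -0.287, 0.12], [0.466, -0.367, 0.12]]
0.14 [[0.518, -0.252, 0.14], [0.462, -0.329, 0.14]]
0.15 [[0.515, -0.234, 0.15], [0.46, -0.309, 0.15]]
t 4.03 p [ 498.7 -301.7    4.5] jaw -120.7 tilt [-0. -0.] w 29.9 F [0.2 0.3 0.3] q [ 0.44  0.92  0.05  1.83 -0.1   0.39 -1.55]
turn -36.2 then shift after the turn -85.5 0.3 0.7
```

View pics/s3.png

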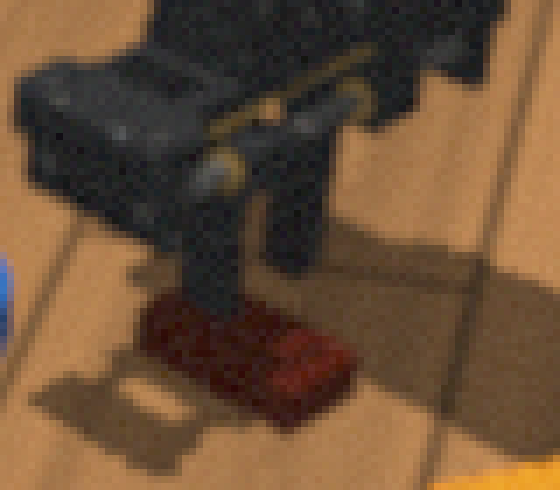

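The side view shows the fingertips hanging about 42 mm above the sample while the state says z = 4.5 mm. The same offset shows in the earlier picture. I'll measure the finger faces from depth in both axes before trusting it.

```bash
cat > fing.py <<'E'
from h import *
def fing():
    s=arm.sense();im,d=optics.get_image("side")
    R=np.array(s["eef_rot"]);p=np.array(s["eef_pos"])
    c=C["side"];H,W=d.shape
    uv=np.stack(np.meshgrid(np.arange(W),np.arange(H)),-1).reshape(-1,1,2).astype(float)
    u=cv2.undistortPoints(uv,np.array(c["mtx"]),np.array(c["dist_coeffs"])).reshape(H,W,2)
    E=np.array(c["extrinsics"]);P=np.stack([u[...,0]*d,-u[...,1]*d,-d],-1)@E[:3,:3].T+E[:3,3]
    q=(P-p)@R*1000   # tool coordinates
    dark=(im.max(2)<75)&(d>0)
    return s,im,q,dark
if __name__=="__main__":
    s,im,q,dark=fing()
    m=dark&(np.abs(q[...,1])<75)&(np.abs(q[...,2])<35)&(q[...,0]>-75)&(q[...,0]<-25)
    Q=q[m]; print(len(Q),"state z",s["eef_pos"][2])
    print("x hist",np.histogram(Q[:,0],np.arange(-75,-20,5)))
    print("y hist",np.histogram(Q[:,1],np.arange(-75,80,6)))
    print("z hist",np.histogram(Q[:,2],np.arange(-36,40,4)))
E
python3 fing.py
```

```text
203 state z 0.004504639259081192
x hist (array([23, 29, 30, 34, 26, 28, 25,  8,  0,  0]), array([-75, -70, -65, -60, -55, -50, -45, -40, -35, -30, -25]))
y hist (array([ 0,  0,  0,  0,  0,  0,  0, 41, 40, 12,  4,  0,  0,  0,  9, 67, 22,
        8,  0,  0,  0,  0,  0,  0,  0]), array([-75, -69, -63, -57, -51, -45, -39, -33, -27, -21, -15,  -9,  -3,
         3,   9,  15,  21,  27,  33,  39,  45,  51,  57,  63,  69,  75]))
z hist (array([ 0,  0,  0,  0,  0,  0,  0, 19, 23, 28, 27, 77, 29,  0,  0,  0,  0,
        0]), array([-36, -32, -28, -24, -20, -16, -12,  -8,  -4,   0,   4,   8,  12,
        16,  20,  24,  28,  32,  36]))
```

The fingers agree with the state in tool y and z: outer face at -33, inner at +15, side face at +9. Their tips, however, sit about 41 mm behind the reported TCP. So true tip z is roughly state z + 41, and I'll correct for that with force checks on the way down.

Request:
apply_moves:
  increments: [0, 0, 0, 0, 70, 0, 0, 0, 0, 70, 0, 0, 0, 0, 70, 0, 0, 0, 0, 70, 10, 0, 0, 0, 70, 10, 0, 0, 0, 70, 7, 0, 0, 0, 70, 5, 0, 0, 0, 70, 0, 0, 0, 0, 70]

```text
time: 4.83
eef_pos: [0.4977, -0.301, -0.0292]
eef_rot: [[-0.002, -0.51, -0.86], [0.001, -0.86, 0.51], [-1.0, 0.0, 0.003]]
ft_force: [-0.5, -0.3, -0.2]
width: 0.0703
```

```bash
sed -i 's/(q\[...,0\]>-75)&(q\[...,0\]<-25)/(q[...,0]>-80)\&(q[...,0]<0)/; s/arange(-75,-20,5)/arange(-80,5,5)/' fing.py; python3 go.py 498 -302 -36 -120.7; python3 fing.py|grep x
python3 - <<'E'
from h import *
im,d=optics.get_image("side"); cv2.imwrite("pics/s4.png",cv2.resize(im[70:140,265:345],None,fx=7,fy=7,interpolation=cv2.INTER_NEAREST)[:,:,::-1])
E
```

```text
t 4.83 p [ 497.7 -301.   -29.2] jaw -120.7 tilt [-0.002  0.001] w 70.3 F [-0.5 -0.3 -0.2] q [ 0.44  0.98  0.04  1.83 -0.1   0.34 -1.55]
turn 0.0 then shift after the turn 6.8 0.7 -0.8
x hist (array([ 25,  21,  30,  30,  55, 109,  59,  41,  25,  14,   9,   0,   0,
```

View pics/s4.png

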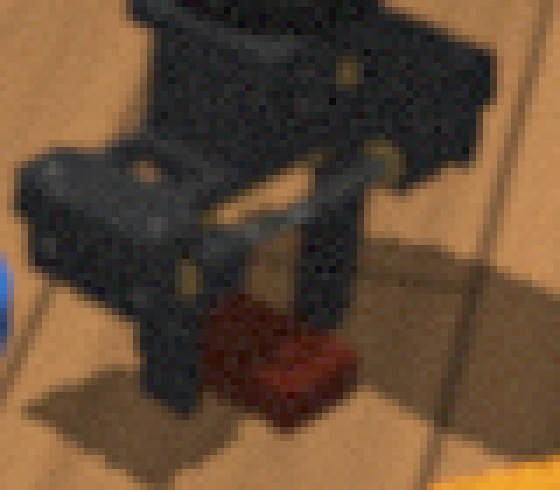

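The fingers now straddle the brown block, tips about 10 mm above the bench. I'll go down 6 mm and grip.

Request:
apply_moves:
  increments: [3, 0, 0, 0, 70, 3, 0, 0, 0, 70, 0, 0, 0, 0, 60, 0, 0, 0, 0, 45, 0, 0, 0, 0, 30, 0, 0, 0, 0, 30, 0, 0, 0, 0, 30, 0, 0, 0, 0, 30, 0, 0, 0, 0, 30]
  newtons: 20

```text
time: 5.68
eef_pos: [0.4988, -0.3019, -0.0333]
eef_rot: [[0.0, -0.511, -0.86], [-0.0, -0.86, 0.511], [-1.0, 0.0, -0.0]]
ft_force: [-0.8, -0.1, 0.4]
width: 0.0397
```

```bash
python3 go.py 498 -302 50 -84.5
```

```text
t 5.68 p [ 498.8 -301.9  -33.3] jaw -120.7 tilt [ 0. -0.] w 39.7 F [-0.8 -0.1  0.4] q [ 0.44  0.99  0.04  1.83 -0.1   0.33 -1.55]
turn -36.2 then shift after the turn -83.3 0.0 0.8
```

Request:
apply_moves:
  increments: [-10, 0, 0, 0, 30, -20, 0, 0, 0, 30, -25, 0, 0, 0, 30, -25, 0, 0, -6, 30, 0, 0, 0, -6, 30, 0, 0, 0, -6, 30, 0, 0, 0, -6, 30, 0, 0, 0, -6, 30, 0, 0, 0, -6, 30, 0, 0, 0, 0, 30]

```text
time: 6.52
eef_pos: [0.4986, -0.3017, 0.0472]
eef_rot: [[0.0, 0.095, -0.995], [0.0, -0.995, -0.095], [-1.0, -0.0, -0.0]]
ft_force: [-0.2, -0.3, -1.0]
width: 0.0399
```

```bash
python3 go.py 638.5 -33.4 47 -84.5
```

```text
t 6.52 p [ 498.6 -301.7   47.2] jaw -84.5 tilt [0. 0.] w 39.9 F [-0.2 -0.3 -1. ] q [ 0.52  0.85 -0.1   1.81  0.15  0.48 -1.16]
turn -0.0 then shift after the turn 0.2 -253.7 -164.9
```

Request:
apply_moves:
  increments: [0, -15, -10, 0, 30, 0, -30, -20, 0, 30, 0, -30, -20, 0, 30, 0, -30, -20, 0, 30, 0, -30, -20, 0, 30, 0, -30, -20, 0, 30, 0, -30, -20, 0, 30, 0, -30, -20, 0, 30, 0, -29, -15, 0, 30, 0, 0, 0, 0, 30]

```text
time: 7.35
eef_pos: [0.6429, -0.0215, 0.047]
eef_rot: [[0.004, 0.101, -0.995], [0.008, -0.995, -0.101], [-1.0, -0.008, -0.005]]
ft_force: [1.1, 1.8, -0.6]
width: 0.0397
```

Request:
apply_moves:
  increments: [0, 0, 0, 0, 30, 0, 0, 0, 0, 30]

```text
time: 7.52
eef_pos: [0.639, -0.0342, 0.0466]
eef_rot: [[-0.001, 0.091, -0.996], [-0.001, -0.996, -0.091], [-1.0, 0.001, 0.001]]
ft_force: [0.2, -0.6, -0.8]
width: 0.0396
```

```bash
python3 go.py 638.5 -33.4 -20 -84.5
```

```text
t 7.52 p [639.  -34.2  46.6] jaw -84.8 tilt [-0.001 -0.001] w 39.6 F [ 0.2 -0.6 -0.8] q [-0.01  0.9  -0.02  1.63  0.03  0.61 -1.53]
turn -0.3 then shift after the turn 66.6 -0.9 0.4
```

Request:
apply_moves:
  increments: [0, 0, 0, 0, 30, 15, 0, 0, 0, 30, 20, 0, 0, 0, 30, 15, 0, 0, 0, 30, 10, 0, 0, 0, 30, 4, 0, 0, 0, 30, 2, 0, 0, 0, 30, 0, 0, 0, 0, 30, 0, 0, 0, 0, 30]

```text
time: 8.27
eef_pos: [0.6402, -0.0336, -0.0188]
eef_rot: [[0.001, 0.092, -0.996], [-0.0, -0.996, -0.092], [-1.0, 0.0, -0.001]]
ft_force: [0.6, -0.8, -1.4]
width: 0.0397
```

```bash
python3 go.py 638.5 -33.4 -21 -84.5
```

```text
t 8.27 p [640.2 -33.6 -18.8] jaw -84.7 tilt [ 0.001 -0.   ] w 39.7 F [ 0.6 -0.8 -1.4] q [-0.01  1.   -0.02  1.64  0.04  0.49 -1.53]
turn -0.2 then shift after the turn 2.2 -0.4 1.6
```

Down the last 2 mm, then release, opening only to 64 mm.

Request:
apply_moves:
  increments: [1, 0, 1.5, 0, 30, 1, 0, 0, 0, 30, 0, 0, 0, 0, 30, 0, 0, 0, 0, 45, 0, 0, 0, 0, 55, 0, 0, 0, 0, 64, 0, 0, 0, 0, 64]

```text
time: 8.85
eef_pos: [0.6382, -0.0336, -0.0213]
eef_rot: [[0.0, 0.093, -0.996], [-0.0, -0.996, -0.093], [-1.0, 0.0, -0.0]]
ft_force: [0.5, -0.4, -0.2]
width: 0.0623
```

Request:
apply_moves:
  increments: [-10, 0, 0, 0, 64, -20, 0, 0, 0, 64, -25, 0, 0, 0, 64, -20, 0, 0, 0, 64, 0, 0, 0, 0, 64, 0, 0, 0, 0, 64]

```text
time: 9.35
eef_pos: [0.6392, -0.0337, 0.0553]
eef_rot: [[0.003, 0.092, -0.996], [-0.0, -0.996, -0.092], [-1.0, 0.0, -0.003]]
ft_force: [0.1, 0.7, -0.4]
width: 0.0638
```

```bash
python3 go.py 439.2 -131.4 53 -125.4;python3 - <<'E'
from h import *
im,d=optics.get_image("side"); cv2.imwrite("pics/s5.png",cv2.resize(im[90:290,140:380],None,fx=3,fy=3)[:,:,::-1])
E
```

```text
t 9.35 p [639.2 -33.7  55.3] jaw -84.7 tilt [ 0.003 -0.   ] w 63.8 F [ 0.1  0.7 -0.4] q [-0.01  0.89 -0.03  1.63  0.03  0.61 -1.53]
turn 40.7 then shift after the turn 2.3 195.5 106.4
```

View pics/s5.png

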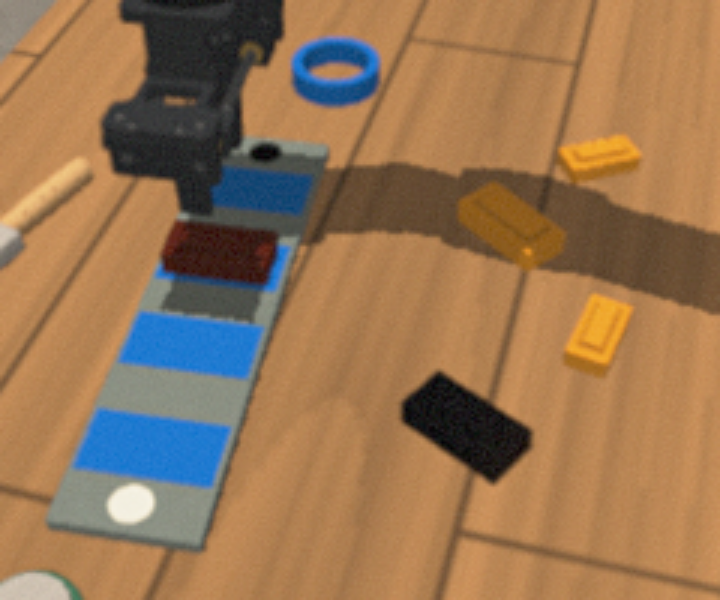

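Brown lies on mark c, flat and square. Next is honey.

Request:
apply_moves:
  increments: [0, 0, 0, 6.8, 70, 0, 0, 0, 6.8, 70, 0, 0, 0, 6.8, 70, 0, 0, 0, 6.8, 70, 0, 0, 0, 6.8, 70, 0, 0, 0, 6.7, 70, 0, 15, 8, 0, 70, 0, 30, 16, 0, 70, 0, 30, 16, 0, 70, 0, 30, 16, 0, 70]

```text
time: 10.23
eef_pos: [0.5293, -0.0868, 0.0525]
eef_rot: [[-0.002, -0.578, -0.816], [-0.0, -0.816, 0.578], [-1.0, 0.001, 0.002]]
ft_force: [-0.1, -1.0, 0.6]
width: 0.0701
```

Request:
apply_moves:
  increments: [0, 30, 16, 0, 70, 0, 30, 16, 0, 70, 0, 25, 14, 0, 70, 0, 5, 4, 0, 70, 0, 0, 0, 0, 70, 0, 0, 0, 0, 70, 0, 0, 0, 0, 70, 0, 0, 0, 0, 70]

```text
time: 10.9
eef_pos: [0.4405, -0.1303, 0.0532]
eef_rot: [[0.002, -0.577, -0.816], [0.0, -0.816, 0.577], [-1.0, -0.001, -0.001]]
ft_force: [-1.0, -0.1, 0.1]
width: 0.0703
```

```bash
python3 go.py 439.2 -131.4 -33 -125.4
```

```text
t 10.9 p [ 440.5 -130.3   53.2] jaw -125.3 tilt [0.002 0.   ] w 70.3 F [-1.  -0.1  0.1] q [ 0.16  0.76  0.05  2.18 -0.18  0.2  -1.81]
turn 0.1 then shift after the turn 86.2 1.6 0.4
```

Request:
apply_moves:
  increments: [10, 1.5, 0, 0, 70, 20, 0, 0, 0, 70, 20, 0, 0, 0, 70, 10, 0, 0, 0, 70, 0, 0, 0, 0, 70, 0, 0, 0, 0, 70]

```text
time: 11.4
eef_pos: [0.438, -0.132, -0.0067]
eef_rot: [[-0.001, -0.579, -0.816], [0.0, -0.816, 0.579], [-1.0, 0.0, 0.001]]
ft_force: [0.5, -0.3, 0.7]
width: 0.0698
```

```bash
python3 go.py 439.2 -131.4 -33.5 -125.4
```

```text
t 11.4 p [ 438.  -132.    -6.7] jaw -125.3 tilt [-0.001  0.   ] w 69.8 F [ 0.5 -0.3  0.7] q [ 0.18  0.89  0.01  2.2  -0.19  0.05 -1.8 ]
turn 0.1 then shift after the turn 26.8 -1.2 -0.6
```

Joint 6 is at 0.05, with its limit at 0.04, so a straight descent here isn't available. I'll go back up and use the half-turned grasp, which swings the elbow and should free joint 6. I'll watch the joints as it goes.

Request:
apply_moves:
  increments: [-20, 0, 0, 0, 70, -25, 0, 0, 0, 70, -15, 0, 0, 0, 70, 0, 0, 0, -7, 70, 0, 0, 0, -7, 70, 0, 0, 0, -7, 70, 0, 0, 0, -7, 70, 0, 0, 0, -7, 70, 0, 0, 0, -7, 70, 0, 0, 0, -7, 70]

```text
time: 12.23
eef_pos: [0.4385, -0.1327, 0.0547]
eef_rot: [[0.002, 0.241, -0.97], [-0.001, -0.97, -0.241], [-1.0, 0.002, -0.001]]
ft_force: [-0.1, -0.3, -0.2]
width: 0.0697
```

Request:
apply_moves:
  increments: [0, 0, 0, -7, 70, 0, 0, 0, -7, 70, 0, 0, 0, -7, 70, 0, 0, 0, -7, 70, 0, 0, 0, -7, 70, 0, 0, 0, -7, 70, 0, 0, 0, 0, 70]

```text
time: 12.82
eef_pos: [0.4384, -0.1329, 0.0546]
eef_rot: [[0.002, 0.827, -0.562], [-0.001, -0.562, -0.827], [-1.0, 0.002, 0.0]]
ft_force: [0.3, 0.5, 0.1]
width: 0.0699
```

```bash
python3 go.py 439.2 -131.4 -33.5 54.6
```

```text
t 12.82 p [ 438.4 -132.9   54.6] jaw -34.2 tilt [ 0.002 -0.001] w 69.9 F [0.3 0.5 0.1] q [ 0.31  0.76 -0.19  2.18  0.55  0.25 -0.96]
turn -88.8 then shift after the turn 88.1 1.7 -0.2
```

Request:
apply_moves:
  increments: [0, 0, 0, -7, 70, 0, 0, 0, -7, 70, 0, 0, 0, -7, 70, 0, 0, 0, -7, 70, 0, 0, 0, -7, 70, 0, 0, 0, -7, 70, 0, 0, 0, -7, 70, 0, 0, 0, -7, 70, 0, 0, 0, -7, 70, 0, 0, 0, -7, 70]

```text
time: 13.65
eef_pos: [0.4381, -0.133, 0.0542]
eef_rot: [[0.001, 0.812, 0.584], [-0.002, 0.584, -0.812], [-1.0, -0.0, 0.002]]
ft_force: [0.6, -0.0, -0.5]
width: 0.0698
```

Request:
apply_moves:
  increments: [0, 0, 0, -7, 70, 0, 0, 0, -7, 70, 0, 0, 0, -5, 70, 0, 1.7, 0, 0, 70, 0, 0, 0, 0, 70]

```text
time: 14.07
eef_pos: [0.4392, -0.131, 0.054]
eef_rot: [[0.001, 0.583, 0.812], [-0.0, 0.812, -0.583], [-1.0, 0.0, 0.001]]
ft_force: [-0.2, -0.8, -0.3]
width: 0.0702
```

```bash
python3 go.py 439.2 -131.4 -33.5 54.6
```

```text
t 14.07 p [ 439.2 -131.    54. ] jaw 54.3 tilt [ 0.001 -0.   ] w 70.2 F [-0.2 -0.8 -0.3] q [ 0.54  0.81 -0.57  2.17  1.04  0.47  0.08]
turn -0.3 then shift after the turn 87.5 -0.3 0.2
```

Joint 6 is now at 0.47, so I can descend.

Request:
apply_moves:
  increments: [10, 0, 0, 0, 70, 20, 0, 0, 0, 70, 20, 0, 0, 0, 70, 15, 0, 0, 0, 70, 10, 0, 0, 0, 70, 5, 0, 0, 0, 70, 0, 0, 0, 0, 70, 0, 0, 0, 0, 70]

```text
time: 14.73
eef_pos: [0.439, -0.131, -0.0263]
eef_rot: [[-0.0, 0.581, 0.814], [-0.001, 0.814, -0.581], [-1.0, -0.001, 0.0]]
ft_force: [-0.8, 0.0, 0.4]
width: 0.0701
```

```bash
python3 go.py 439.2 -131.4 -33.5 54.6
python3 - <<'E'
from h import *
im,d=optics.get_image("side"); cv2.imwrite("pics/s6.png",cv2.resize(im[90:220,230:380],None,fx=4,fy=4)[:,:,::-1])
E
```

```text
t 14.73 p [ 439.  -131.   -26.3] jaw 54.5 tilt [-0.    -0.001] w 70.1 F [-0.8  0.   0.4] q [ 0.41  0.95 -0.36  2.19  1.45  0.29 -0.3 ]
turn -0.1 then shift after the turn 7.2 -0.2 0.4
```

View pics/s6.png

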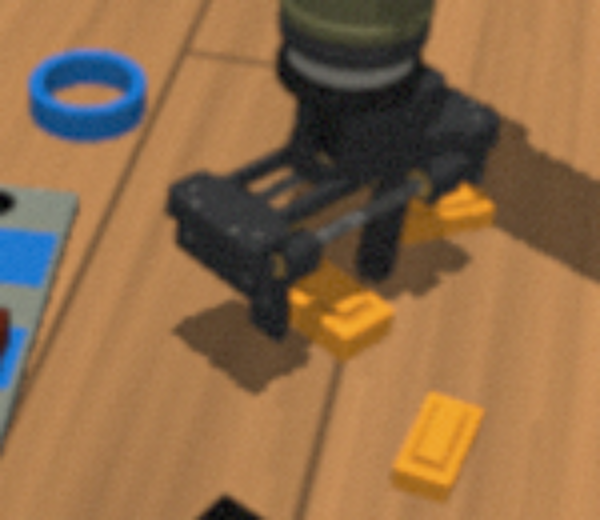

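The fingers straddle the large honey, clear of the small copies.

Request:
apply_moves:
  increments: [4, 0, 0, 0, 70, 3, 0, 0, 0, 70, 0, 0, 0, 0, 60, 0, 0, 0, 0, 45, 0, 0, 0, 0, 30, 0, 0, 0, 0, 30, 0, 0, 0, 0, 30, 0, 0, 0, 0, 30, 0, 0, 0, 0, 30]

```text
time: 15.53
eef_pos: [0.4389, -0.1311, -0.0333]
eef_rot: [[0.0, 0.579, 0.815], [-0.0, 0.815, -0.579], [-1.0, -0.0, 0.0]]
ft_force: [-0.5, -0.1, 2.5]
width: 0.0399
```

Request:
apply_moves:
  increments: [-10, 0, 0, 0, 30, -20, 0, 0, 0, 30, -25, 0, 0, 0, 30, -25, 0, 0, 0, 30, 0, 0, 0, 0, 30]

```text
time: 15.95
eef_pos: [0.4404, -0.1311, 0.0496]
eef_rot: [[0.005, 0.58, 0.815], [-0.0, 0.815, -0.58], [-1.0, 0.002, 0.004]]
ft_force: [0.5, 0.1, -0.8]
width: 0.0398
```

```bash
python3 go.py 630.1 52.7 47 95.5
```

```text
t 15.95 p [ 440.4 -131.1   49.6] jaw 54.6 tilt [ 0.005 -0.   ] w 39.8 F [ 0.5  0.1 -0.8] q [ 0.51  0.81 -0.52  2.17  1.04  0.43  0.09]
turn -40.9 then shift after the turn 2.6 164.8 206.4
```

Request:
apply_moves:
  increments: [0, 0, 0, -6, 30, 0, 0, 0, -6, 30, 0, 0, 0, -6, 30, 0, 0, 0, -6, 30, 0, 0, 0, -6, 30, 0, 0, 0, -6, 30, 0, 0, 0, -5, 30, 0, 10, 12, 0, 30, 0, 20, 25, 0, 30, 0, 20, 25, 0, 30]

```text
time: 16.78
eef_pos: [0.496, -0.0747, 0.0459]
eef_rot: [[-0.001, -0.093, 0.996], [-0.0, 0.996, 0.093], [-1.0, -0.0, -0.001]]
ft_force: [0.6, 0.1, -1.3]
width: 0.0397
```

Request:
apply_moves:
  increments: [0, 20, 25, 0, 30, 0, 20, 25, 0, 30, 0, 20, 25, 0, 30, 0, 20, 25, 0, 30, 0, 20, 25, 0, 30, 0, 10, 15, 0, 30, 0, 4, 4, 0, 30, 0, 0, 0, 0, 30, 0, 0, 0, 0, 30, 0, 0, 0, 0, 30]

```text
time: 17.62
eef_pos: [0.6265, 0.0505, 0.0459]
eef_rot: [[-0.002, -0.096, 0.995], [-0.002, 0.995, 0.096], [-1.0, -0.002, -0.002]]
ft_force: [0.1, 0.1, -0.7]
width: 0.04
```

```bash
python3 go.py 630.1 52.7 -21.3 95.5
```

```text
t 17.62 p [626.5  50.5  45.9] jaw 95.5 tilt [-0.002 -0.002] w 40.0 F [ 0.1  0.1 -0.7] q [ 0.25  1.01 -0.78  1.65  0.88  0.88  0.77]
turn 0.0 then shift after the turn 67.2 1.8 3.8
```

Request:
apply_moves:
  increments: [10, 1.8, 3.8, 0, 30, 20, 0, 0, 0, 30, 18, 0, 0, 0, 30, 10, 0, 0, 0, 30, 5, 0, 0, 0, 30, 2, 0, 0, 0, 30, 0, 0, 0, 0, 30, 0, 0, 0, 0, 30]

```text
time: 18.28
eef_pos: [0.6318, 0.0548, -0.0179]
eef_rot: [[0.001, -0.098, 0.995], [0.0, 0.995, 0.098], [-1.0, 0.0, 0.001]]
ft_force: [-0.4, -0.7, -1.2]
width: 0.0395
```

```bash
python3 go.py 630.1 52.7 -21.3 95.5
```

```text
t 18.28 p [631.8  54.8 -17.9] jaw 95.6 tilt [0.001 0.   ] w 39.5 F [-0.4 -0.7 -1.2] q [ 0.21  1.1  -0.72  1.64  0.97  0.79  0.71]
turn 0.1 then shift after the turn 3.4 -1.9 -1.9
```

Request:
apply_moves:
  increments: [1.5, -1.8, -1.8, 0, 30, 1.5, 0, 0, 0, 30, 0, 0, 0, 0, 30, 0, 0, 0, 0, 45, 0, 0, 0, 0, 55, 0, 0, 0, 0, 64, 0, 0, 0, 0, 64]

```text
time: 18.87
eef_pos: [0.6299, 0.0526, -0.0214]
eef_rot: [[0.0, -0.098, 0.995], [0.0, 0.995, 0.098], [-1.0, 0.0, 0.0]]
ft_force: [-0.1, 0.5, -0.3]
width: 0.0627
```

Request:
apply_moves:
  increments: [-10, 0, 0, 0, 64, -20, 0, 0, 0, 64, -25, 0, 0, 0, 64, -20, 0, 0, 0, 64, 0, 0, 0, 0, 64, 0, 0, 0, 0, 64]

```text
time: 19.37
eef_pos: [0.6307, 0.0528, 0.0552]
eef_rot: [[0.003, -0.098, 0.995], [0.0, 0.995, 0.098], [-1.0, 0.0, 0.003]]
ft_force: [0.4, -0.1, -0.7]
width: 0.0643
```

```bash
python3 go.py 432.3 70 53 61.5;python3 - <<'E'
from h import *
im,d=optics.get_image("side"); cv2.imwrite("pics/s7.png",cv2.resize(im[90:290,140:380],None,fx=3,fy=3)[:,:,::-1])
P=None
# black centre from depth, both views
for n in("top","side"):
    d=np.load(n+"0.npy");i0=cv2.imread(f"pics/{n}0.png");H,W=d.shape;c=C[n]
    uv=np.stack(np.meshgrid(np.arange(W),np.arange(H)),-1).reshape(-1,1,2).astype(float)
    u=cv2.undistortPoints(uv,np.array(c["mtx"]),np.array(c["dist_coeffs"])).reshape(H,W,2)
    E=np.array(c["extrinsics"]);P=np.stack([u[...,0]*d,-u[...,1]*d,-d],-1)@E[:3,:3].T+E[:3,3]
    m=(d>0)&(P[...,2]>.015)&(P[...,2]<.03)&(abs(P[...,0]-.432)<.055)&(abs(P[...,1]-.07)<.055)
    q=P[m][:,:2]*1000; print(n,len(q),cv2.minAreaRect(q.astype(np.float32)),q.mean(0).round(1))
E
```

```text
t 19.37 p [630.7  52.8  55.2] jaw 95.6 tilt [0.003 0.   ] w 64.3 F [ 0.4 -0.1 -0.7] q [ 0.25  1.   -0.79  1.63  0.87  0.89  0.78]
turn 34.1 then shift after the turn 2.2 -79.6 -182.6
top 652 ((431.391845703125, 70.89999389648438), (40.60095977783203, 77.80789184570312), 64.21714782714844) [432.   70.8]
side 706 ((430.791259765625, 71.47369384765625), (40.82768630981445, 80.40324401855469), 62.866947174072266) [429.5  74.7]
```

View pics/s7.png

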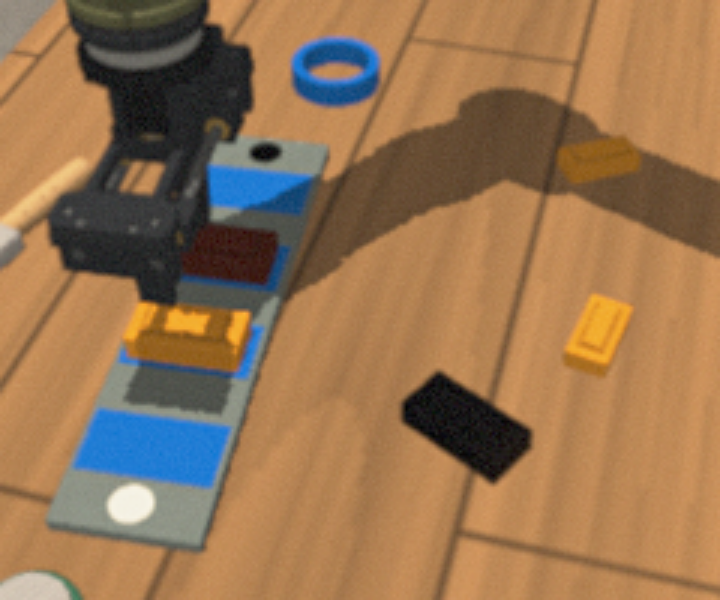

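Honey is placed on mark b. Depth puts black at about (431.5, 71), with a jaw angle of about 62.8. Moving there now.

Request:
apply_moves:
  increments: [0, 0, 0, 6.6, 70, 0, 0, 0, 6.6, 70, 0, 0, 0, 6.6, 70, 0, 0, 0, 6.6, 70, 0, 0, 0, 6.4, 70, 0, 0, 0, 0, 70]

```text
time: 19.92
eef_pos: [0.6289, 0.0523, 0.0524]
eef_rot: [[-0.002, 0.459, 0.888], [-0.001, 0.888, -0.459], [-1.0, -0.002, -0.001]]
ft_force: [-0.1, -0.6, 0.4]
width: 0.0703
```

```bash
python3 go.py 431.5 71 53 62.8
```

```text
t 19.92 p [628.9  52.3  52.4] jaw 62.7 tilt [-0.002 -0.001] w 70.3 F [-0.1 -0.6  0.4] q [ 0.19  0.96 -0.65  1.64  0.76  0.81  0.29]
turn -0.1 then shift after the turn -0.6 -73.6 -184.1
```

Request:
apply_moves:
  increments: [0, -8, -20, 0, 70, 0, -12, -30, 0, 70, 0, -12, -30, 0, 70, 0, -12, -30, 0, 70, 0, -12, -30, 0, 70, 0, -12, -30, 0, 70, 0, -5, -14, 0, 70, 0, 0, 0, 0, 70, 0, 0, 0, 0, 70, 0, 0, 0, 0, 70]

```text
time: 20.75
eef_pos: [0.4342, 0.0718, 0.0532]
eef_rot: [[0.001, 0.456, 0.89], [0.0, 0.89, -0.456], [-1.0, 0.001, 0.001]]
ft_force: [0.2, -0.2, 0.0]
width: 0.0698
```

```bash
python3 go.py 431.5 71 -33.5 62.8
```

```text
t 20.75 p [434.2  71.8  53.2] jaw 62.9 tilt [0.001 0.   ] w 69.8 F [ 0.2 -0.2  0. ] q [ 0.01  0.78 -0.45  2.22  1.03  0.36 -0.23]
turn 0.1 then shift after the turn 86.7 -2.0 -2.1
```

Request:
apply_moves:
  increments: [10, -2, -2, 0, 70, 20, 0, 0, 0, 70, 15, 0, 0, 0, 70, 15, 0, 0, 0, 70, 10, 0, 0, 0, 70, 0, 0, 0, 0, 70]

```text
time: 21.25
eef_pos: [0.433, 0.0707, -0.0137]
eef_rot: [[0.004, 0.456, 0.89], [-0.001, 0.89, -0.456], [-1.0, 0.001, 0.004]]
ft_force: [-0.4, 0.2, 0.6]
width: 0.0701
```

```bash
python3 go.py 431.5 71 -33.5 62.8
```

```text
t 21.25 p [433.   70.7 -13.7] jaw 62.9 tilt [ 0.004 -0.001] w 70.1 F [-0.4  0.2  0.6] q [-0.16  0.9  -0.17  2.26  1.67  0.13 -0.85]
turn 0.1 then shift after the turn 19.8 -0.4 -1.5
```

Request:
apply_moves:
  increments: [6, 0, -1, 0, 70, 0, 0, 0, 0, 70, 0, 0, 0, 0, 70]

```text
time: 21.5
eef_pos: [0.4315, 0.0712, -0.0178]
eef_rot: [[0.004, 0.458, 0.889], [0.001, 0.889, -0.458], [-1.0, 0.003, 0.003]]
ft_force: [0.4, -0.4, 0.4]
width: 0.0702
```

```bash
python3 go.py 431.5 71 -33.5 62.8
```

```text
t 21.5 p [431.5  71.2 -17.8] jaw 62.7 tilt [0.004 0.001] w 70.2 F [ 0.4 -0.4  0.4] q [-0.13  0.91 -0.22  2.26  1.71  0.18 -0.88]
turn -0.1 then shift after the turn 15.7 -0.2 0.1
```

Request:
apply_moves:
  increments: [5, 0, 0, 0, 70, 3, 0, 0, 0, 70, 0, 0, 0, 0, 70, 0, 0, 0, 0, 70]

```text
time: 21.83
eef_pos: [0.431, 0.0712, -0.0256]
eef_rot: [[0.004, 0.458, 0.889], [0.0, 0.889, -0.458], [-1.0, 0.002, 0.003]]
ft_force: [0.0, -0.2, 0.4]
width: 0.0698
```

```bash
python3 go.py 431.5 71 -33.5 62.8
```

```text
t 21.83 p [431.   71.2 -25.6] jaw 62.8 tilt [0.004 0.   ] w 69.8 F [ 0.  -0.2  0.4] q [-0.11  0.94 -0.26  2.26  1.75  0.21 -0.92]
turn -0.0 then shift after the turn 7.9 0.1 0.5
```

Request:
apply_moves:
  increments: [5, 0, 0, 0, 70, 2.5, 0, 0, 0, 70, 0, 0, 0, 0, 60, 0, 0, 0, 0, 45, 0, 0, 0, 0, 30, 0, 0, 0, 0, 30, 0, 0, 0, 0, 30, 0, 0, 0, 0, 30, 0, 0, 0, 0, 30]

```text
time: 22.58
eef_pos: [0.4308, 0.0713, -0.0332]
eef_rot: [[0.004, 0.457, 0.889], [-0.0, 0.889, -0.457], [-1.0, 0.002, 0.004]]
ft_force: [-0.2, -0.4, 0.3]
width: 0.0398
```

```bash
python3 go.py 431.5 71 47 62.8
```

```text
t 22.58 p [430.8  71.3 -33.2] jaw 62.8 tilt [ 0.004 -0.   ] w 39.8 F [-0.2 -0.4  0.3] q [-0.09  0.96 -0.29  2.26  1.79  0.25 -0.96]
turn -0.0 then shift after the turn -80.2 0.0 0.8
```

Request:
apply_moves:
  increments: [-8, 0, 0, 0, 30, -12, 0, 0, 0, 30, -15, 0, 0, 0, 30, -15, 0, 0, 0, 30, -15, 0, 0, 0, 30, -15, 0, 0, 0, 30, 0, 0, 0, 0, 30, 0, 0, 0, 0, 30]

```text
time: 23.25
eef_pos: [0.4305, 0.0703, 0.0366]
eef_rot: [[0.003, 0.458, 0.889], [-0.002, 0.889, -0.458], [-1.0, -0.0, 0.004]]
ft_force: [0.1, 0.0, -1.1]
width: 0.04
```

```bash
python3 go.py 647 -120.4 47 95.5
```

```text
t 23.25 p [430.5  70.3  36.6] jaw 62.7 tilt [ 0.003 -0.002] w 40.0 F [ 0.1  0.  -1.1] q [-0.06  0.8  -0.34  2.25  1.11  0.27 -0.3 ]
turn -32.8 then shift after the turn -10.4 -210.6 197.2
```

Request:
apply_moves:
  increments: [-5, 0, 0, -6.5, 30, -5, 0, 0, -6.5, 30, 0, 0, 0, -6.5, 30, 0, 0, 0, -6.5, 30, 0, 0, 0, -6.5, 30, 0, 0, 0, 0, 30]

```text
time: 23.75
eef_pos: [0.4295, 0.0701, 0.0452]
eef_rot: [[0.0, -0.095, 0.995], [-0.003, 0.995, 0.095], [-1.0, -0.003, -0.0]]
ft_force: [0.4, 0.6, -0.1]
width: 0.0398
```

```bash
python3 go.py 647 -120.4 47 95.5
```

```text
t 23.75 p [429.5  70.1  45.2] jaw 95.5 tilt [ 0.    -0.003] w 39.8 F [ 0.4  0.6 -0.1] q [ 0.05  0.81 -0.53  2.24  1.17  0.41  0.2 ]
turn -0.0 then shift after the turn -1.8 -210.4 198.3
```

Request:
apply_moves:
  increments: [0, -10, 10, 0, 30, 0, -20, 19, 0, 30, 0, -26, 24, 0, 30, 0, -26, 24, 0, 30, 0, -26, 24, 0, 30, 0, -26, 24, 0, 30, 0, -26, 24, 0, 30, 0, -26, 24, 0, 30, 0, -18, 18, 0, 30, 0, -6, 7, 0, 30]

```text
time: 24.58
eef_pos: [0.6489, -0.1258, 0.0452]
eef_rot: [[0.003, -0.083, 0.997], [-0.007, 0.997, 0.083], [-1.0, -0.008, 0.003]]
ft_force: [0.6, -0.1, -1.1]
width: 0.0395
```

Request:
apply_moves:
  increments: [0, 0, 0, 0, 30, 0, 0, 0, 0, 30, 0, 0, 0, 0, 30, 0, 0, 0, 0, 30]

```text
time: 24.92
eef_pos: [0.6454, -0.119, 0.047]
eef_rot: [[0.0, -0.094, 0.996], [-0.003, 0.996, 0.094], [-1.0, -0.003, 0.0]]
ft_force: [-0.4, 0.5, -0.7]
width: 0.0397
```

```bash
python3 go.py 647 -120.4 -21.3 95.5
```

```text
t 24.92 p [ 645.4 -119.    47. ] jaw 95.4 tilt [ 0.    -0.003] w 39.7 F [-0.4  0.5 -0.7] q [ 0.48  1.02 -0.73  1.56  0.82  0.89  1.11]
turn -0.1 then shift after the turn 68.3 -1.5 1.4
```

Request:
apply_moves:
  increments: [10, -1.5, 1.4, 0, 30, 20, 0, 0, 0, 30, 18, 0, 0, 0, 30, 10, 0, 0, 0, 30, 6, 0, 0, 0, 30, 1, 0, 0, 0, 30, 0, 0, 0, 0, 30, 0, 0, 0, 0, 30]

```text
time: 25.58
eef_pos: [0.6489, -0.1218, -0.0169]
eef_rot: [[0.003, -0.092, 0.996], [-0.003, 0.996, 0.092], [-1.0, -0.003, 0.003]]
ft_force: [0.7, 0.8, -0.8]
width: 0.0397
```

```bash
python3 go.py 647 -120.4 -21.3 95.5
```

```text
t 25.58 p [ 648.9 -121.8  -16.9] jaw 95.3 tilt [ 0.003 -0.003] w 39.7 F [ 0.7  0.8 -0.8] q [ 0.46  1.1  -0.68  1.56  0.89  0.81  1.06]
turn -0.2 then shift after the turn 4.4 1.6 -1.7
```

Request:
apply_moves:
  increments: [2, 1.5, -1.5, 0, 30, 2, 0, 0, 0, 30, 0, 0, 0, 0, 30, 0, 0, 0, 0, 45, 0, 0, 0, 0, 55, 0, 0, 0, 0, 64, 0, 0, 0, 0, 64]

```text
time: 26.17
eef_pos: [0.6465, -0.1209, -0.0217]
eef_rot: [[0.002, -0.092, 0.996], [-0.003, 0.996, 0.092], [-1.0, -0.004, 0.001]]
ft_force: [-0.2, -0.5, -0.4]
width: 0.0627
```

Request:
apply_moves:
  increments: [-10, 0, 0, 0, 64, -20, 0, 0, 0, 64, -25, 0, 0, 0, 64, -20, 0, 0, 0, 64, 0, 0, 0, 0, 64, 0, 0, 0, 0, 64]

```text
time: 26.67
eef_pos: [0.6474, -0.1205, 0.0551]
eef_rot: [[0.005, -0.092, 0.996], [-0.004, 0.996, 0.092], [-1.0, -0.004, 0.004]]
ft_force: [0.1, 1.1, 0.4]
width: 0.0643
```

```bash
python3 go.py 461.3 303.7 53 65.5;python3 - <<'E'
from h import *
im,d=optics.get_image("side"); cv2.imwrite("pics/s8.png",cv2.resize(im[90:290,140:380],None,fx=3,fy=3)[:,:,::-1])
E
```

```text
t 26.67 p [ 647.4 -120.5   55.1] jaw 95.3 tilt [ 0.005 -0.004] w 64.3 F [0.1 1.1 0.4] q [ 0.48  1.01 -0.74  1.55  0.81  0.9   1.12]
turn 29.8 then shift after the turn 2.1 308.8 -345.3
```

View pics/s8.png

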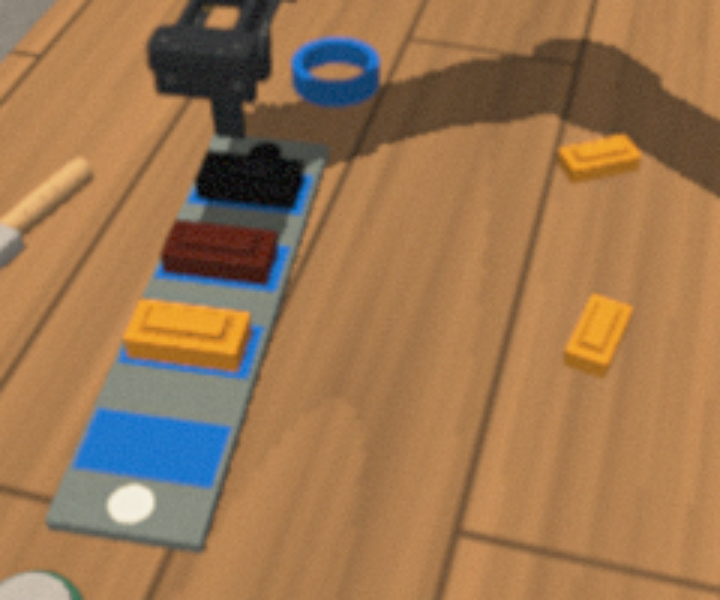

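Honey, brown and black are all on their marks. Last is pale.

Request:
apply_moves:
  increments: [0, 0, 0, 6, 70, 0, 0, 0, 6, 70, 0, 0, 0, 6, 70, 0, 0, 0, 6, 70, 0, 0, 0, 5.8, 70, 0, 10, -11, 0, 70, 0, 20, -22, 0, 70, 0, 25, -28, 0, 70, 0, 25, -28, 0, 70, 0, 25, -28, 0, 70]

```text
time: 27.55
eef_pos: [0.5816, 0.0242, 0.0515]
eef_rot: [[-0.001, 0.416, 0.909], [-0.003, 0.909, -0.416], [-1.0, -0.003, 0.001]]
ft_force: [0.2, 0.4, -0.2]
width: 0.0699
```

Request:
apply_moves:
  increments: [0, 25, -28, 0, 70, 0, 25, -28, 0, 70, 0, 25, -28, 0, 70, 0, 25, -28, 0, 70, 0, 25, -28, 0, 70, 0, 25, -28, 0, 70, 0, 20, -23, 0, 70, 0, 10, -11, 0, 70, 0, 0, 0, 0, 70, 0, 0, 0, 0, 70]

```text
time: 28.38
eef_pos: [0.4735, 0.2707, 0.0509]
eef_rot: [[0.0, 0.413, 0.911], [-0.005, 0.911, -0.413], [-1.0, -0.004, 0.002]]
ft_force: [-0.1, -0.6, -0.5]
width: 0.07
```

```bash
python3 go.py 461.3 303.7 53 65.5
```

```text
t 28.38 p [473.5 270.7  50.9] jaw 65.6 tilt [ 0.    -0.005] w 70.0 F [-0.1 -0.6 -0.5] q [-0.32  0.85 -0.48  1.91  0.73  0.56 -0.16]
turn 0.1 then shift after the turn -2.1 25.0 -24.8
```

Request:
apply_moves:
  increments: [0, 15, -15, 0, 70, 0, 10, -10, 0, 70, 0, 0, 0, 0, 70, 10, 0, 0, 0, 70, 20, 0, 0, 0, 70, 20, 0, 0, 0, 70, 12, 0, 0, 0, 70, 8, 0, 0, 0, 70, 0, 0, 0, 0, 70, 0, 0, 0, 0, 70]

```text
time: 29.22
eef_pos: [0.4623, 0.3031, -0.0186]
eef_rot: [[0.001, 0.415, 0.91], [-0.004, 0.91, -0.415], [-1.0, -0.003, 0.003]]
ft_force: [-0.9, -0.5, -0.7]
width: 0.0701
```

```bash
python3 go.py 461.3 303.7 -33.5 65.5
python3 - <<'E'
from h import *
im,d=optics.get_image("side"); cv2.imwrite("pics/s9.png",cv2.resize(im[230:384,120:350],None,fx=3,fy=3)[:,:,::-1])
E
```

```text
t 29.22 p [462.3 303.1 -18.6] jaw 65.5 tilt [ 0.001 -0.004] w 70.1 F [-0.9 -0.5 -0.7] q [-0.45  0.97 -0.37  1.91  0.82  0.43 -0.29]
turn -0.0 then shift after the turn 14.9 0.1 -1.1
```

View pics/s9.png

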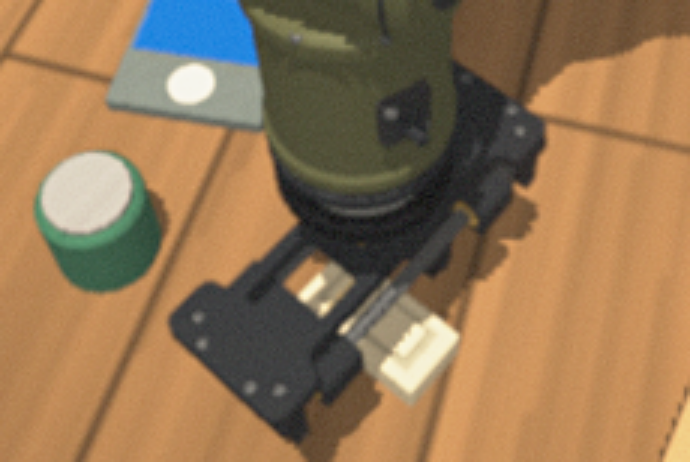

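The gripper is well clear of the tin and straddles the pale sample.

Request:
apply_moves:
  increments: [8, 0, -1, 0, 70, 6, 0, 0, 0, 70, 1, 0, 0, 0, 70, 0, 0, 0, 0, 60, 0, 0, 0, 0, 45, 0, 0, 0, 0, 30, 0, 0, 0, 0, 30, 0, 0, 0, 0, 30, 0, 0, 0, 0, 30, 0, 0, 0, 0, 30]

```text
time: 30.1
eef_pos: [0.4613, 0.3044, -0.0332]
eef_rot: [[0.002, 0.415, 0.91], [-0.003, 0.91, -0.415], [-1.0, -0.002, 0.003]]
ft_force: [1.6, -0.0, 1.0]
width: 0.0399
```

Request:
apply_moves:
  increments: [-10, 0, 0, 0, 30, -20, 0, 0, 0, 30, -25, 0, 0, 0, 30, -25, 0, 0, 0, 30, 0, 0, 0, -6, 30, 0, 0, 0, -6, 30, 0, 0, 0, -6, 30, 0, 0, 0, -6, 30, 0, 0, 0, -6, 30, 0, 0, 0, 0, 30]

```text
time: 30.93
eef_pos: [0.4611, 0.3042, 0.0471]
eef_rot: [[0.002, -0.098, 0.995], [-0.003, 0.995, 0.098], [-1.0, -0.003, 0.001]]
ft_force: [-0.4, 0.2, -1.0]
width: 0.0396
```

```bash
python3 go.py 621.4 142.5 47 95.5
```

```text
t 30.93 p [461.1 304.2  47.1] jaw 95.6 tilt [ 0.002 -0.003] w 39.6 F [-0.4  0.2 -1. ] q [-0.31  0.89 -0.62  1.89  0.86  0.65  0.19]
turn 0.1 then shift after the turn 0.1 -176.3 144.0
```

Request:
apply_moves:
  increments: [0, -12, 9, 0, 30, 0, -22, 18, 0, 30, 0, -27, 22, 0, 30, 0, -27, 22, 0, 30, 0, -27, 22, 0, 30, 0, -27, 22, 0, 30, 0, -22, 18, 0, 30, 0, -12, 11, 0, 30, 0, 0, 0, 0, 30, 0, 0, 0, 0, 30]

```text
time: 31.77
eef_pos: [0.6212, 0.1426, 0.0475]
eef_rot: [[0.001, -0.092, 0.996], [-0.003, 0.996, 0.092], [-1.0, -0.003, 0.001]]
ft_force: [-0.4, 1.6, 0.0]
width: 0.0396
```

Request:
apply_moves:
  increments: [0, 0, 0, 0, 30, 0, 0, 0, 0, 30, 0, 0, 0, 0, 30]

```text
time: 32.02
eef_pos: [0.6201, 0.145, 0.0477]
eef_rot: [[0.001, -0.098, 0.995], [-0.003, 0.995, 0.098], [-1.0, -0.003, 0.001]]
ft_force: [-0.2, -1.1, -0.4]
width: 0.0399
```

```bash
python3 go.py 621.4 142.5 -21.3 95.5
```

```text
t 32.02 p [620.1 145.   47.7] jaw 95.6 tilt [ 0.001 -0.003] w 39.9 F [-0.2 -1.1 -0.4] q [ 0.05  0.99 -0.69  1.62  0.8   0.84  0.69]
turn 0.1 then shift after the turn 69.0 -2.6 1.1
```

Request:
apply_moves:
  increments: [10, -2, 0, 0, 30, 20, 0, 0, 0, 30, 18, 0, 0, 0, 30, 10, 0, 0, 0, 30, 6, 0, 0, 0, 30, 1, 0, 0, 0, 30, 0, 0, 0, 0, 30, 0, 0, 0, 0, 30]

```text
time: 32.68
eef_pos: [0.622, 0.1415, -0.0169]
eef_rot: [[0.003, -0.096, 0.995], [-0.003, 0.995, 0.096], [-1.0, -0.003, 0.003]]
ft_force: [0.2, 0.3, -1.2]
width: 0.0399
```

```bash
python3 go.py 621.4 142.5 -21.3 95.5
```

```text
t 32.68 p [622.  141.5 -16.9] jaw 95.5 tilt [ 0.003 -0.003] w 39.9 F [ 0.2  0.3 -1.2] q [ 0.03  1.07 -0.63  1.64  0.88  0.74  0.63]
turn 0.0 then shift after the turn 4.4 1.1 -0.5
```

Lower, release, rise, and then back away toward the base, so the arm clears the board for the check.

Request:
apply_moves:
  increments: [2, 1, 0, 0, 30, 2, 0, 0, 0, 30, 0, 0, 0, 0, 30, 0, 0, 0, 0, 45, 0, 0, 0, 0, 55, 0, 0, 0, 0, 64, 0, 0, 0, 0, 64]

```text
time: 33.27
eef_pos: [0.6214, 0.1419, -0.0216]
eef_rot: [[0.002, -0.096, 0.995], [-0.003, 0.995, 0.096], [-1.0, -0.004, 0.001]]
ft_force: [0.6, -0.8, -1.1]
width: 0.0624
```

Request:
apply_moves:
  increments: [-10, 0, 0, 0, 64, -20, 0, 0, 0, 64, -25, 0, 0, 0, 64, -25, 0, 0, 0, 64, -20, 0, 0, 0, 64, 0, 0, -20, 0, 64, 0, 0, -30, 0, 64, 0, 0, -30, 0, 64, 0, 0, -30, 0, 64, 0, 0, -30, 0, 64]

```text
time: 34.1
eef_pos: [0.4807, 0.1287, 0.0791]
eef_rot: [[0.002, -0.095, 0.995], [-0.003, 0.995, 0.095], [-1.0, -0.003, 0.002]]
ft_force: [0.2, 0.9, -0.0]
width: 0.0639
```

Request:
apply_moves:
  increments: [0, 0, -20, 0, 64, 0, 0, -10, 0, 64, 0, 0, 0, 0, 64, 0, 0, 0, 0, 64, 0, 0, 0, 0, 64]

```text
time: 34.52
eef_pos: [0.4536, 0.1265, 0.0786]
eef_rot: [[0.004, -0.095, 0.995], [-0.002, 0.995, 0.095], [-1.0, -0.003, 0.003]]
ft_force: [-0.8, 0.0, -0.2]
width: 0.064
```

```bash
python3 go.py 461.3 303.7 53 65.5
python3 - <<'E'
from h import *
for n in("top","side"):
    im,d=optics.get_image(n); cv2.imwrite(f"pics/{n}9.png",im[:,:,::-1]); np.save(f"{n}9.npy",d)
E
```

```text
t 34.52 p [453.6 126.5  78.6] jaw 95.5 tilt [ 0.004 -0.002] w 64.0 F [-0.8  0.  -0.2] q [ 0.01  0.78 -0.62  2.12  0.92  0.54  0.35]
turn 30.0 then shift after the turn 25.6 164.4 -66.5
```

View pics/top9.png

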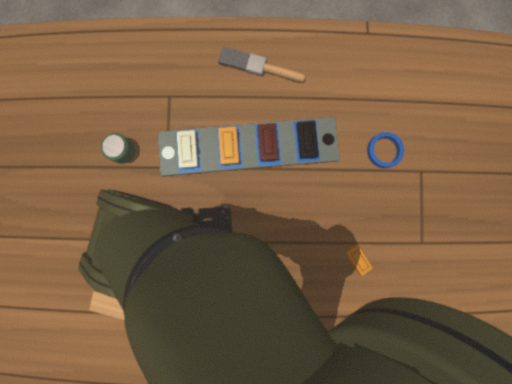

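View pics/side9.png

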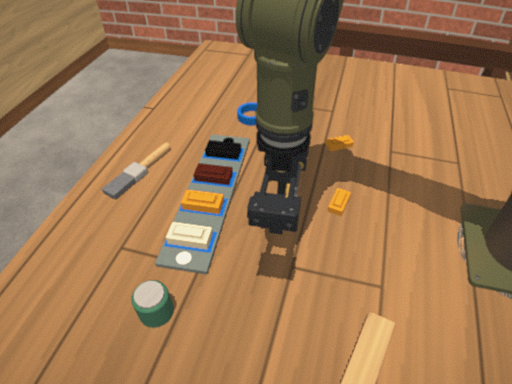

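Both views show pale, honey, brown, black running from the white dot (168,152) to the black dot, and the tin still at (117,147). Now a numeric check.

Run:
```python
from h import *
M=dict(pale=(621.4,142.5),honey=(630.1,52.3),brown=(638.5,-33.4),black=(647,-120.2))
for n in("top","side"):
    d=np.load(n+"9.npy");H,W=d.shape;c=C[n]
    uv=np.stack(np.meshgrid(np.arange(W),np.arange(H)),-1).reshape(-1,1,2).astype(float)
    u=cv2.undistortPoints(uv,np.array(c["mtx"]),np.array(c["dist_coeffs"])).reshape(H,W,2)
    E=np.array(c["extrinsics"]);P=np.stack([u[...,0]*d,-u[...,1]*d,-d],-1)@E[:3,:3].T+E[:3,3]
    for k,(x,y) in M.items():
        m=(d>0)&(P[...,2]>.027)&(P[...,2]<.045)&(abs(P[...,0]*1000-x)<55)&(abs(P[...,1]*1000-y)<43)
        q=P[m]*1000;(cx,cy),(w,h),a=cv2.minAreaRect(q[:,:2].astype(np.float32))
        if w<h:a+=90;w,h=h,w
        print(n,k,"dx,dy",round(cx-x,1),round(cy-y,1),"size",round(w),round(h),"ang",round((a+90)%180-90,1),"ztop",np.percentile(q[:,2],[50,90]).round(1))
```

```text
top pale dx,dy 1.4 0.4 size 81 41 ang 5.9 ztop [33.7 38.3]
top honey dx,dy 0.8 0.5 size 81 39 ang 3.7 ztop [33.6 38.3]
top brown dx,dy 1.5 2.0 size 81 40 ang 4.9 ztop [33.6 38. ]
top black dx,dy 0.8 1.3 size 81 41 ang 5.2 ztop [33.5 38.1]
side pale dx,dy 0.8 0.7 size 81 42 ang 5.1 ztop [32.7 37.3]
side honey dx,dy 0.2 0.6 size 80 42 ang 5.2 ztop [32.7 37.5]
side brown dx,dy 0.9 0.3 size 81 43 ang 4.8 ztop [32.9 37.6]
side black dx,dy -0.6 0.6 size 80 42 ang 4.6 ztop [32.9 37.7]
```

```bash
python3 -c "
from cell import arm
print(arm.sense()['ft_force']); print(arm.sign_off())"
```

```text
[0.91895426 0.32692867 0.55348433]
the job is handed in; nothing more can be done
None
```

All four samples are on the board in order, pale on mark a, honey on b, brown on c and black on d, running from the white dot to the black dot. The job is handed in, and the clock read about 35 s at the end.

**Last checks**
- **Position:** depth from both cameras puts every sample within about 2.5 mm of its mark's centre.
- **Angle:** each sample reads within about 2° of the mark's angle of 5.5°.
- **Height:** block tops are at about 33 mm and raised fields at about 38 mm, so all lie flat on the board with the panel up.
- **Surroundings:** the tin is at the same pixel as at the start. The gripper is open and away from everything, with wrist force near zero.

**What disagreed along the way**
- **Fingertip height:** the fingertips were really about 41 mm higher than the TCP the robot reports. The first grip on brown therefore closed on air above it. The cameras showed this, and I corrected all later heights for it.
- **Joint 6:** it came close to its limit over honey, so I used the half-turned grasp for honey, black and pale.

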